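Bring the teardrop accent round on the parts carousel and pack it in its carton

ROBOT

A 6-joint arm with a two-finger parallel gripper is mounted at the origin on a cart in front of the work surface, level with it; the furniture and walls round the work are solid. World frame = base frame: x ahead of the robot, y to its left, z up, the work surface at z = 0. Lengths are in m, angles in rad, forces in N, time in s.
With the tool pointing down it reaches from about 0.25 to 0.85 m from the base axis. Payload 12.5 kg.
Tool frame: the origin (TCP) lies midway between the tips of the shut fingers; the grasp point (between the pads) lies 19 mm behind it (hold_point_z is the distance from the TCP to the grasp point, in m); z points along the fingers, y is the direction in which the jaws open and shut (so a half turn about z gives the same grasp; the last joint's range is limited). The gripper opens to 93 mm and grips with 3 to 60 N. Pads are 15 mm wide; open, the fingers measure 128 mm over their backs; the gripper's body (75 mm by 188 mm) begins 65 mm behind the grasp point.
Start: joints at [-1.325, 0.351, 1.652, -0, 1.139, -0.085], TCP at [0.179, -0.52, 0.219] pointing down, gripper open.
Joint ranges: [-2.75, 2.75], [-0.79, 2.1], [0.01, 2.65], [-1.57, 4.71], [0.07, 3.14], [-2.87, 2.87]. Speed limits (rad/s): [2.22, 2.22, 2.79, 3.14, 3.14, 3.14].

INTERFACE

Orientations are given as a rotation vector (axis times angle).
In Python, from station import move_pose, movel, move_joints, ungrasp, close, pause, solve_ik, grab_frame, calibration, IKError, hand_in, get_t, get_joint_pos, get_joint_vel, get_joint_torque, get_eef_pos, get_eef_rot, get_contact_force, get_moment, get_opening, hold_point_z gives the robot as it stands. Calls block until the motion is done:
- move_pose(position, orientation): joint-space move of the TCP to a pose.
- movel(position, ori=None, vel=0.15, stop_force=None): straight line of the TCP; ori=None keeps the orientation; vel is the mean speed in m/s. With stop_force (N) it stops when the force on the tool has changed by that much, and returns True; else False.
- move_joints(angles): joint-space move.
- ungrasp() and close(grasp_force=None): open the fingers fully, or close them until they stop; grasp_force is the grip in N (None keeps the last).
- pause(seconds).
- solve_ik(position, orientation): joint angles nearest the present ones, or None.
- grab_frame(name): name is "side" or "top" or "wrist"; returns (picture, depth): 400x640x3 uint8, blue, green, red; 400x640 float32, m along the optical axis (not along the pixel's ray), 0 where there is no reading.
- calibration(name): a dict with "intrinsics" (3x3 intrinsics, pixels), "D" ([k1, k2, p1, p2, k3] as OpenCV has them; the pictures are not rectified), "world_from_camera" (4x4, takes a point from camera to world coordinates). Camera axes: x right, y down, z forward; pixel columns grow to the right and rows downward; lengths in m; the calibration is good to about 2 mm. A picture is of the moment at which its call begins: read the wrist's pose just before it. calibration takes no time and is no camera call; for the wrist camera it gives the pose at the moment of the call.
A pose or a line that the arm cannot do raises IKError and nothing moves.
- hand_in(): hands the job in, once; it reports no verdict.
Readings, each from a call of its own:
- get_t(): time.
- get_joint_pos(): joint angles.
- get_joint_vel(): joint speeds.
- get_joint_torque(): joint torques, N m.
- get_eef_pos(): TCP position.
- get_eef_rot(): TCP orientation.
- get_contact_force(): force on the tool from outside, world axes, zero at the start.
- get_moment(): the same for the moment, N m.
- get_opening(): finger opening in m.
Only numpy, scipy, OpenCV 4.12 (cv2) and the standard library are available. Lean on these libraries where they do the work, as an engineer would, in place of code of your own. Each camera call takes 0.05 s, during which the arm holds its last target.

TASK

Turn the parts carousel until the compartment with the teardrop-shaped sign accent stands in the open front of the clear cover, and let it stop there. Then take the accent out, stand it upright on the floor of the open cardboard carton, let go, and swing the carton's lid fully shut so that its tab drops in behind the front wall. Leave the other parts in the carousel.

Things in the scene. Friction and masses are not known exactly. Their poses are not given: they have to be found in the camera images.
- carousel: Fixed foot, spindle and flat clear cover of a parts carousel. Cover: disc of 125 mm radius, aluminium edge, underside 86 and top 90 mm above the bench; black nut (radius 20 mm) on it, top at 103 mm. It covers the tray except for an open wedge 55 degrees either side of the body's -x axis, its front, which faces the robot within about 40 degrees. Origin: spindle axis at bench height; z up.
- tray (a joint): Angle of the round grey tray about the upright spindle, rad, counterclockwise from above, endless both ways. At 0 (it starts within 0.08 of 0) one of its 5 equal compartments is centred on the front, -x of carousel. Stays where left (friction 0.12 N m, no click stops). Radius 140 mm, floor 22, rim and 3 mm dividers up to 40 mm above the bench; hub radius 21 mm, 44 mm high.
- tray_centre (a point): Centre of the turning tray, on its axis, 22 mm above the bench.
- peg (a point): One of the tray's 5 upright finger pegs, 80 mm above the bench, 156 mm from the axis, outside the rim and clear of the cover. Each is in line with a divider, so they are 72 degrees apart, 36 degrees either side of each compartment's middle. Its black grip, 16 mm thick, spans heights 64 to 103 mm, above the cover's top; its lug's top is at 28 mm. Push a peg along its circle to turn the tray.
- opening (a point): Fixed point 88 mm from the carousel's axis towards its front, at the tray's floor height (22 mm): the middle of the cover's opening, where the wanted compartment must come.
- teardrop: The wanted part: loose teardrop-shaped sign accent, green face up, cream sides, 68 (its x) x 42 (its y, grasp across this) x 49 mm high, about 44 g. Stands upright in one of the four compartments that are not at the front, about 90 mm from the axis. Origin at the centre of its underside, z up.
- accent_dot_e: Round dot accent of the same materials, 47 mm across, 49 mm high, in another compartment; stays in the tray. Origin: centre of its underside.
- rivet_tin: Round tin, blue with a cream lid, 70 mm across, 44 mm high, in another compartment; stays in the tray. Origin: centre of its underside.
- brass_weight: Knobbed weight of pale brass, 42 mm across, 56 mm high, in another compartment; stays in the tray. Origin: centre of its underside. The fifth compartment, at the front at the start, is empty.
- carton: Cardboard carton, fixed, open at the top, 140 (its x) x 170 (its y) x 80 mm high outside, walls and floor 4 mm. Origin at the centre of its underside, z up. The lid is hinged on the +x wall, to the robot's right; the front wall with a thumb cut-out is the -x one, to the robot's left.
- lid (a joint): Angle of the carton's lid, rad: 0 = lying shut on the rim with the tab inside the front wall, pi/2 = upright, more = leaning outward (stop at 2.1). Starts between 1.65 and 2.0. The stiff hinge (0.07 N m) keeps the lid at any angle where it is left; a push of 1 to 2 N at its free edge moves it.
- lid_hinge (a point): Middle of the lid's hinge line, 80 mm above the bench on the carton's +x wall; the line runs along the carton's y.
- lid_edge (a point): Middle of the lid's free edge, on its outer face (the top one when shut), 140 mm from the hinge line. The lid is a 4 mm sheet, 172 mm wide; 8 mm inboard of this edge a tab, 134 mm wide and 21 mm deep, stands at right angles on the inner side.
Not all that is in view belongs to the job. Leave any pink or red look-alike of the teardrop alone.

How it is judged:
On the way, in this order (a step that is already met when the one before it is completed fails the run):
1. the compartment with the teardrop accent has been turned into the cover's opening and has stopped there (x of teardrop in the frame of carousel below -0.045 m and y of teardrop in the frame of carousel between -0.045 and 0.045 m and height (world z) of teardrop below 0.03 m and velocity of joint tray between -0.05 and 0.05 rad/s), for 0.3 s.
2. the teardrop accent stands upright in the open carton, let go (x of teardrop in the frame of carton between -0.066 and 0.066 m and y of teardrop in the frame of carton between -0.081 and 0.081 m and height (world z) of teardrop below 0.012 m and angle between teardrop's own z axis and vertical below 0.15 rad and linear speed of teardrop below 0.02 m/s and contact force between the fingers and teardrop below 0.1 N and value of joint lid above 0.5 rad), for 0.2 s.
At the end, for the whole second after the job is handed in: The teardrop accent stands upright (within about 9 degrees) and at rest on the floor of the carton, the lid is shut to within 0.07 rad (its tab behind the front wall), and the dot, the tin and the weight still lie in the carousel's tray (x of teardrop in the frame of carton between -0.066 and 0.066 m and y of teardrop in the frame of carton between -0.081 and 0.081 m and height (world z) of teardrop below 0.012 m and angle between teardrop's own z axis and vertical below 0.15 rad and linear speed of teardrop below 0.02 m/s and value of joint lid below 0.07 rad and horizontal distance between each of accent_dot_e, rivet_tin, brass_weight and tray_centre below 0.135 m and height (world z) of each of accent_dot_e, rivet_tin, brass_weight below 0.035 m); the robot touches nothing.
It fails at once if another part is lifted out of or thrown from the carousel's tray (height (world z) of any of accent_dot_e, rivet_tin, brass_weight above 0.06 m or horizontal distance between any of accent_dot_e, rivet_tin, brass_weight and tray_centre above 0.15 m).
It also fails if it takes over 72 s, if anything falls off the work surface, if the arm or the gripper's body presses on something with over 40 N, if the wrist force passes 120 N, or if a joint passes its speed limit or range.

## Working session

There is one attempt and no reset: what is moved stays moved. The work goes in short steps, each a Python script; the robot and the scene stay as the last script left them, time stands still between calls to the robot, and variables do not carry over. Pictures are saved under pics/ and viewed, and the job is handed in when it is done.

```bash
ls; mkdir -p pics; python3 - <<'E'
from station import *
import cv2
for n in ("side","top","wrist"):
    im,d=grab_frame(n); cv2.imwrite(f"pics/{n}0.png",im)
    c=calibration(n); print(n,c["intrinsics"].round(1).tolist() if hasattr(c["intrinsics"],'round') else c["intrinsics"],c["D"],c["world_from_camera"])
print(get_t(),hold_point_z() if callable(hold_point_z) else hold_point_z,get_eef_rot(),get_opening())
E
```

```text
pics
side [[439.6, 0.0, 325.5], [0.0, 439.6, 207.1], [0.0, 0.0, 1.0]] [-0.10278557  0.          0.          0.          0.        ] [[-0.88969924 -0.16021314  0.42751259  0.06537402]
 [-0.45654562  0.30981454 -0.83401502  0.86163045]
 [ 0.00117055 -0.93720152 -0.34878637  0.47096259]
 [ 0.          0.          0.          1.        ]]
top [[401.3, 0.0, 320.4], [0.0, 401.3, 199.0], [0.0, 0.0, 1.0]] [-0.09056602  0.          0.          0.          0.        ] [[ 0.00871776 -0.9955423   0.09391238  0.44496454]
 [-0.99994326 -0.00925405 -0.0052766  -0.0256197 ]
 [ 0.00612215 -0.09386105 -0.99556648  1.20534874]
 [ 0.          0.          0.          1.        ]]
wrist [[306.1, 0.0, 319.7], [0.0, 306.1, 201.0], [0.0, 0.0, 1.0]] [-0.0060262  0.         0.         0.         0.       ] [[ 3.23767691e-01 -9.15286689e-01 -2.39634636e-01  2.45241633e-01]
 [-9.46136570e-01 -3.13283292e-01 -8.17261884e-02 -4.96272886e-01]
 [-2.70635296e-04  2.53187392e-01 -9.67417217e-01  3.83946919e-01]
 [ 0.00000000e+00  0.00000000e+00  0.00000000e+00  1.00000000e+00]]
0.15 0.0188 [-3.09791106e+00 -5.17153958e-01  1.32731102e-04] 0.0931285573528405
```

View pics/top0.png

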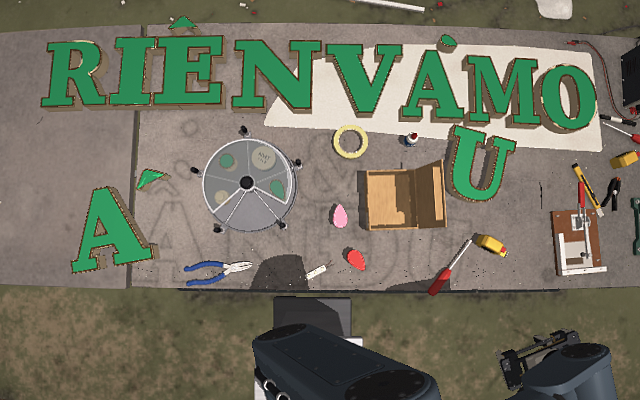

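View pics/side0.png

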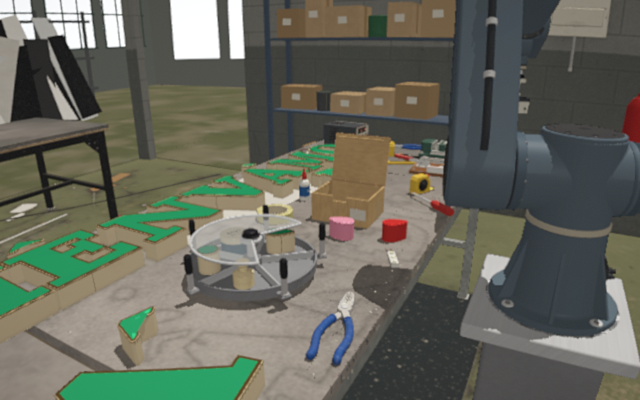

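```bash
python3 - <<'E'
import cv2
im=cv2.imread("pics/top0.png")
cv2.imwrite("pics/top0_car.png",cv2.resize(im[110:250,180:330],None,fx=5,fy=4.2857*5/4.2857,interpolation=cv2.INTER_CUBIC)[:600*2][:700])
c=cv2.resize(im[120:240,180:310],None,fx=5,fy=5,interpolation=cv2.INTER_CUBIC);cv2.imwrite("pics/top0_car.png",c)
c=cv2.resize(im[140:240,340:460],None,fx=5,fy=5,interpolation=cv2.INTER_CUBIC);cv2.imwrite("pics/top0_box.png",c)
E
```

```text
(no output)
```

View pics/top0_car.png

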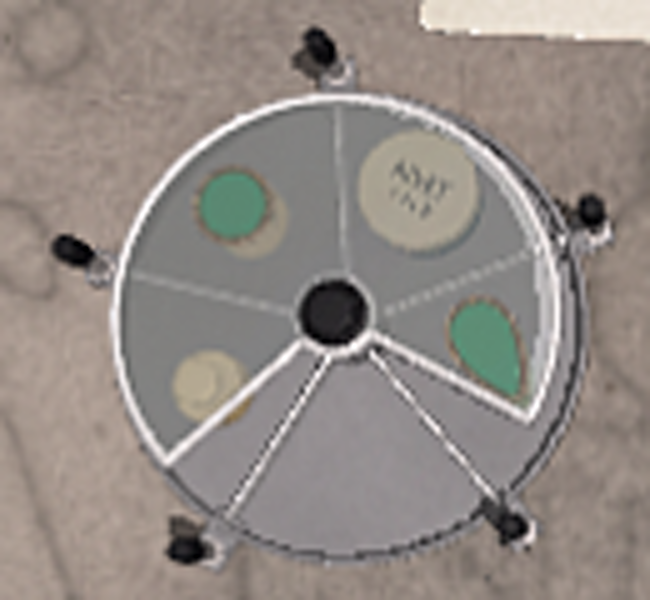

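View pics/top0_box.png

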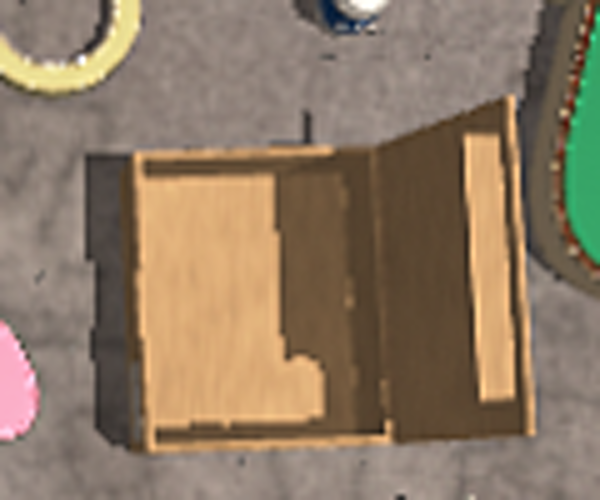

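The wanted part is the green teardrop under the cover at full-image (277,189). It is the only green-faced drop in the tray. The pink one at (340,216) and red one at (356,258) on the bench are look-alikes, and the dot (227,161), tin (263,157) and weight (221,197) are other parts. It has to turn clockwise by about 72°.

```bash
cat > h.py <<'E'
from station import *
import numpy as np, cv2
from scipy.spatial.transform import Rotation as R
def px(name,uv,z,c=None):
    c=c or calibration(name); T=np.array(c["world_from_camera"])
    p=cv2.undistortPoints(np.array(uv,float).reshape(-1,1,2),np.array(c["intrinsics"]),np.array(c["D"])).reshape(-1,2)
    d=np.c_[p,np.ones(len(p))]@T[:3,:3].T; o=T[:3,3]
    return o+d*((np.broadcast_to(z,len(p))-o[2])/d[:,2])[:,None]
def proj(name,P,c=None):
    c=c or calibration(name); T=np.linalg.inv(np.array(c["world_from_camera"]))
    return cv2.projectPoints(np.array(P,float).reshape(-1,3),cv2.Rodrigues(T[:3,:3])[0],T[:3,3],np.array(c["intrinsics"]),np.array(c["D"]))[0].reshape(-1,2)
def down(psi): # jaw axis y at world angle psi
    y=np.array([np.cos(psi),np.sin(psi),0]); z=np.array([0,0,-1.]); x=np.cross(y,z)
    return R.from_matrix(np.c_[x,y,z]).as_rotvec()
def snap(name,f,box=None,s=1):
    im,d=grab_frame(name)
    if box: im=im[box[1]:box[3],box[0]:box[2]]
    cv2.imwrite("pics/"+f,cv2.resize(im,None,fx=s,fy=s,interpolation=cv2.INTER_CUBIC)); return d
E
python3 - <<'E'
from h import *
np.set_printoptions(precision=4,suppress=True)
nut=px("top",[(247,182.4)],.103)[0];print("nut",nut)
pg=px("top",[(244,129),(195,170),(217,229.6),(282.4,225.4),(298.4,162.4)],.103)
for p in pg: d=p-nut;print(p,np.hypot(*d[:2]),np.degrees(np.arctan2(d[1],d[0])))
# cover straight edge ends
cv=px("top",[(180+165/5,120+462/5),(180+530/5,120+418/5)],.09)
for p in cv: d=p-nut;print("cov",p,np.hypot(*d[:2]),np.degrees(np.arctan2(d[1],d[0])))
td=px("top",[(180+485/5,120+340/5),(180+520/5,120+400/5),(180+475/5,120+298/5)],.071)
for p in td: d=p-nut;print("td",p,np.hypot(*d[:2]),np.degrees(np.arctan2(d[1],d[0])))
print("box",px("top",[(367,170.4),(370,230),(417.5,228),(415,169.6)],.08))
# fit centre circle of pegs
from scipy.optimize import least_squares
r=least_squares(lambda v:np.hypot(pg[:,0]-v[0],pg[:,1]-v[1])-v[2],[nut[0],nut[1],.156]);print(r.x,r.fun)
E
```

```text
nut [0.5932 0.1726 0.103 ]
[0.745  0.1855 0.103 ] 0.15238673923363666 4.888989542426278
[0.6271 0.3202 0.103 ] 0.15144433097386287 77.06959637268032
[0.4616 0.2524 0.103 ] 0.15394411757175916 148.77694819716248
[0.4751 0.072  0.103 ] 0.15508069252966455 -139.60341629505135
[0.6506 0.0306 0.103 ] 0.15314492044663752 -67.9787613513732
cov [0.5096 0.2684 0.09  ] 0.12717841192805726 131.0940894180684
cov [0.5363 0.0642 0.09  ] 0.12241978278980123 -117.71623267283618
td [0.5821 0.0921 0.071 ] 0.08119269484295155 -97.82521009712457
td [0.548  0.0716 0.071 ] 0.11063638510787209 -114.10280999586513
td [0.6062 0.0983 0.071 ] 0.07538277368250476 -80.03977581250857
box [[ 0.6339 -0.1635  0.08  ]
 [ 0.465  -0.1715  0.08  ]
 [ 0.4714 -0.306   0.08  ]
 [ 0.6378 -0.3012  0.08  ]]
[0.5919 0.1715 0.1532] [ 0.0006 -0.0005  0.0002  0.0002 -0.0005]
```

```bash
python3 - <<'E'
from h import *
C=np.array([.592,.172])
def P(th,z): return [C[0]+.156*np.cos(th),C[1]+.156*np.sin(th),z]
q=get_joint_pos()
for off in (90,-90):
    for th in (220.5,185,150.5,148):
        t=np.radians(th); s=solve_ik(P(t,.072),down(t+np.radians(off)))
        print(off,th,None if s is None else np.round(s,2))
e=get_eef_pos();print(e)
movel([e[0],e[1],.33],vel=.3)
t=np.radians(220.5)
best=None
for off in (90,-90):
    a=[solve_ik(P(np.radians(k),.072),down(np.radians(k+off))) for k in (220.5,150)]
    if all(x is not None for x in a):
        m=max(abs(x[5]) for x in a); best=min(best or (9,0),(m,off))
print(best); off=np.radians(best[1])
move_pose(P(t,.2),down(t+off)); print(get_t(),get_eef_pos())
snap("wrist","w1.png"); snap("top","t1.png",(160,90,340,260),4)
E
```

```text
90 220.5 [ 0.05  0.44  1.95 -0.    0.75  0.91]
90 185 [ 0.25  0.42  1.99 -0.    0.73  1.73]
90 150.5 [ 0.41  0.5   1.85 -0.    0.79  2.5 ]
90 148 [ 0.42  0.51  1.83 -0.    0.8   2.55]
-90 220.5 [ 0.05  0.44  1.95 -0.    0.75 -2.23]
-90 185 [ 0.25  0.42  1.99  0.    0.73 -1.41]
-90 150.5 [ 0.41  0.5   1.85 -0.    0.79 -0.65]
-90 148 [ 0.42  0.51  1.83 -0.    0.8  -0.59]
[ 0.17860891 -0.51994223  0.21826551]
(np.float64(2.226733497697577), -90)
3.0667 [0.47354809 0.07024543 0.20004124]
```

View pics/w1.png

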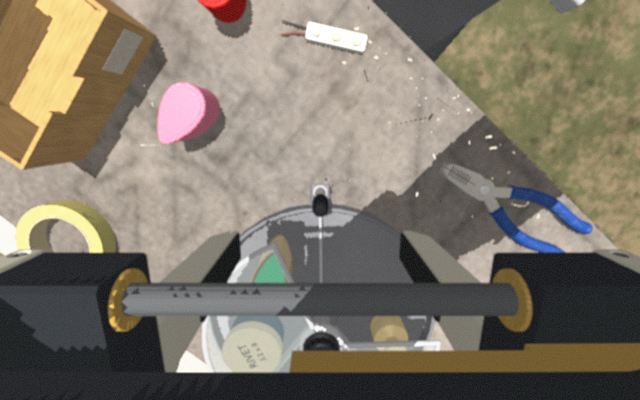

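```bash
python3 - <<'E'
from h import *
C=np.array([.592,.172])
def P(th,z): return [C[0]+.156*np.cos(th),C[1]+.156*np.sin(th),z]
rad=np.radians; off=rad(-90)
print(movel(P(rad(220.5),.074),vel=.15,stop_force=8), get_eef_pos())
close(3); print("op",get_opening(),get_contact_force())
for th in np.linspace(220.5,149,9)[1:]:
    movel(P(rad(th),.074),ori=down(rad(th)+off),vel=.08)
print(get_contact_force(),get_t())
ungrasp(); movel(P(rad(149),.16),vel=.25)
e=get_eef_pos(); print(get_t())
snap("top","t2.png",(160,100,340,250),4); snap("wrist","w2.png")
E
```

```text
False [0.47386486 0.07068505 0.07466399]
op 0.015487816740228876 [0.25109715 0.35976938 0.33068278]
[-1.40040374  1.79212989  0.61919592] 8.9417
10.7167
```

View pics/t2.png

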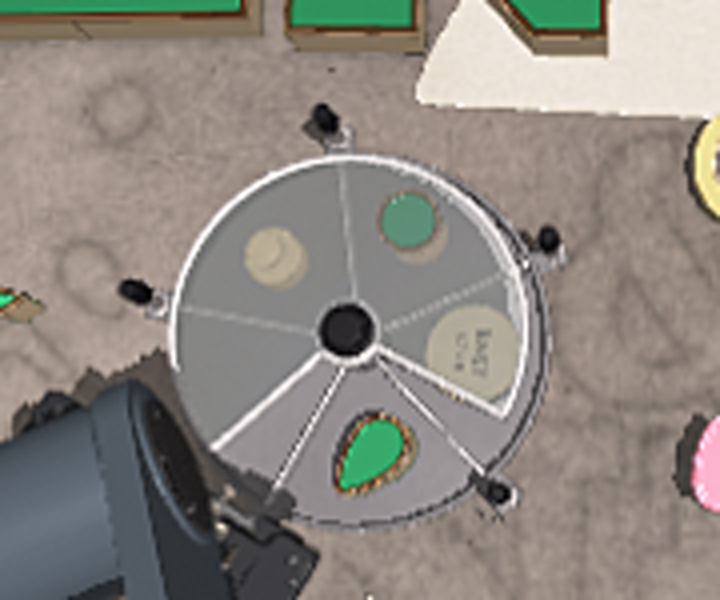

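View pics/w2.png

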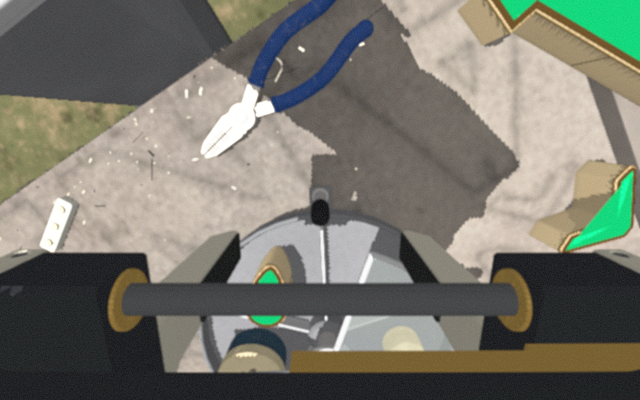

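```bash
cat > td.py <<'E'
from h import *
def teardrop(name,roi,z):
    im,_=grab_frame(name); c=calibration(name)
    hsv=cv2.cvtColor(im,cv2.COLOR_BGR2HSV); m=cv2.inRange(hsv,(40,90,60),(85,255,255))
    mm=np.zeros_like(m); mm[roi[1]:roi[3],roi[0]:roi[2]]=m[roi[1]:roi[3],roi[0]:roi[2]]
    cs,_=cv2.findContours(mm,cv2.RETR_EXTERNAL,cv2.CHAIN_APPROX_NONE)
    k=max(cs,key=cv2.contourArea).reshape(-1,2)
    p=px(name,k,z,c)[:,:2].astype(np.float32)
    M=cv2.moments(p.reshape(-1,1,2)); cen=np.array([M['m10'],M['m01']])/M['m00']
    a=.5*np.arctan2(2*M['mu11'],M['mu20']-M['mu02']); u=np.array([np.cos(a),np.sin(a)])
    s=(p-cen)@u
    if s.max()<-s.min(): u=-u; s=-s     # u towards the tip
    v=np.array([-u[1],u[0]]); w=(p-cen)@v
    i=s.argsort()
    return cen,u,(s.min(),s.max()),(w.min(),w.max()),s[w.argmax()],s[w.argmin()]
E
python3 - <<'E'
from td import *
print(teardrop("top",(235,195,275,230),.071))
E
```

```text
(array([0.51052855, 0.16037716]), array([-0.78052974,  0.62511865]), (np.float64(-0.025264264468239653), np.float64(0.031498541415961194)), (np.float64(-0.01664395940621045), np.float64(0.016361274560228917)), np.float64(-0.009267282836528824), np.float64(-0.004300571181492758))
```

The jaws would pass too close to the cover edge with the drop turned this way. I'll turn the tray back about 12°, which keeps the compartment well inside the opening.

```bash
python3 - <<'E'
from td import *
C=np.array([.592,.172])
def P(th,z): return [C[0]+.156*np.cos(th),C[1]+.156*np.sin(th),z]
rad=np.radians; off=rad(-90)
movel(P(rad(149),.074),vel=.2,stop_force=8)
close(3)
for th in (155,161): movel(P(rad(th),.074),ori=down(rad(th)+off),vel=.08)
pause(.2); ungrasp(); movel(P(rad(161),.17),vel=.25); pause(.3)
r=teardrop("top",(235,195,275,235),.071); print(r,get_t())
snap("top","t3.png",(160,100,340,250),4)
cen,u=r[0],r[1]; psi=np.arctan2(u[1],u[0])-np.pi/2
for k in (0,np.pi,-np.pi):
    for z in (.2,.046):
        s=solve_ik([*(cen-.005*u),z],down(psi+k)); print(psi+k,None if s is None else np.round(s,2))
g=cen-.005*u; v=np.array([np.cos(psi),np.sin(psi)])
for s in (1,-1):
    o=g+s*v*.064-C; print("finger end",np.hypot(*o),np.degrees(np.arctan2(o[1],o[0]))%360)
E
```

```text
(array([0.51537496, 0.14394888]), array([-0.88584403,  0.46398314]), (np.float64(-0.02545388212032606), np.float64(0.030246806416825416)), (np.float64(-0.01663645350749832), np.float64(0.016678207898726184)), np.float64(-0.003246931986748412), np.float64(-0.004719423829484839)) 15.7
1.0883099581386095 [ 0.18  0.35  1.7   0.    1.09 -0.91]
1.0883099581386095 [ 0.18  0.57  1.81  0.    0.76 -0.91]
4.229902611728402 [ 0.18  0.35  1.7  -0.    1.09  2.23]
4.229902611728402 [ 0.18  0.57  1.81 -0.    0.76  2.23]
-2.0532826954511836 [ 0.18  0.35  1.7  -0.    1.09  2.23]
-2.0532826954511836 [ 0.18  0.57  1.81 -0.    0.76  2.23]
finger end 0.04999225674624151 148.22794628328344
finger end 0.13402255932787976 220.51369886651773
```

View pics/t3.png

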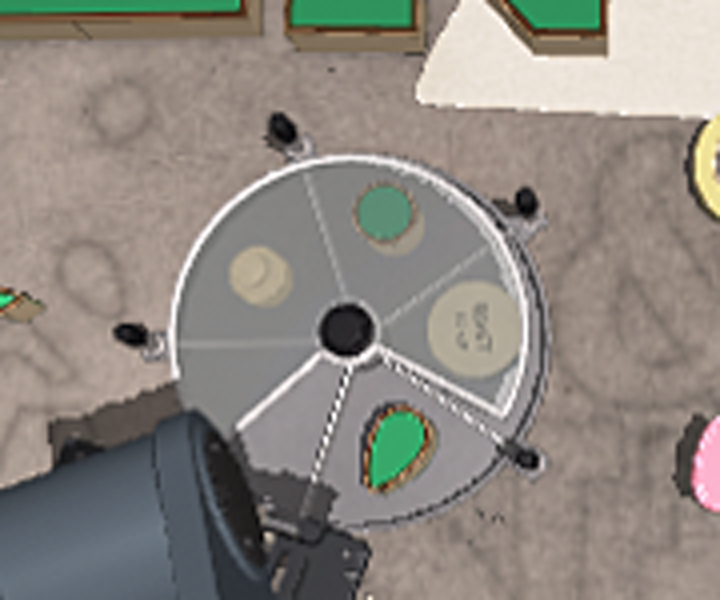

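```bash
python3 - <<'E'
from td import *
cen=np.array([.51537,.14395]);u=np.array([-.88584,.46398]);psi=np.arctan2(u[1],u[0])-np.pi/2
v=np.array([np.cos(psi),np.sin(psi)])
g=cen-.005*u-.003*v
kc=np.array([.552,-.2355]); pp=np.radians(2.5)
for z in (.2,.03): s=solve_ik([*kc,z],down(pp)); print(None if s is None else np.round(s,2))
move_pose([*g,.17],down(psi)); print(get_eef_pos())
print(movel([*g,.046],vel=.12,stop_force=6),get_eef_pos())
close(12); print("op",get_opening(),get_contact_force())
movel([*g,.20],vel=.2); print("op",get_opening(),get_t())
snap("wrist","w4.png");snap("top","t4.png",(160,100,340,250),4)
E
```

```text
[-0.48  0.46  1.54 -0.    1.15 -0.52]
[-0.48  0.68  1.64 -0.    0.82 -0.52]
[0.51841169 0.13847181 0.16966363]
False [0.51882916 0.13912462 0.04666382]
op 0.04059067673031259 [-0.03711663  0.3956458   0.18556344]
op 0.04048481802441997 19.2417
```

View pics/w4.png

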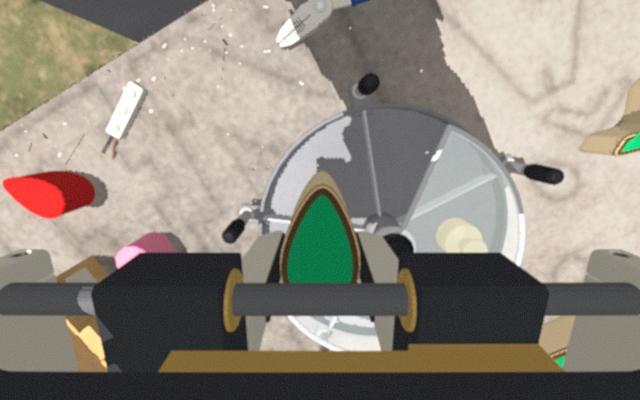

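View pics/t4.png

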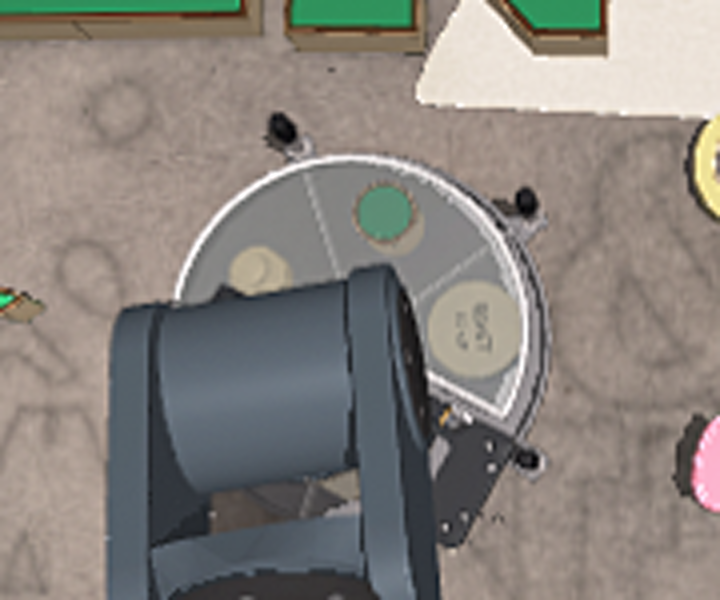

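```bash
python3 - <<'E'
from td import *
kc=np.array([.552,-.2355]); pp=np.radians(2.5)
move_pose([*kc,.23],down(pp)); 
movel([*kc,.07],vel=.2,stop_force=8)
print(movel([*kc,.0275],vel=.05,stop_force=3),get_eef_pos(),get_contact_force())
ungrasp(); pause(.2)
movel([*kc,.30],vel=.3); print(get_t(),get_opening())
move_pose([.40,-.10,.32],down(pp));print(get_t())
snap("top","t5.png",(330,130,470,240),5);snap("side","s5.png",(290,110,420,240),4)
E
```

```text
True [ 0.55154756 -0.23527607  0.02776477] [-1.06388787  0.73058781  4.35546614]
24.7333 0.09278633251675597
25.5667
```

View pics/t5.png

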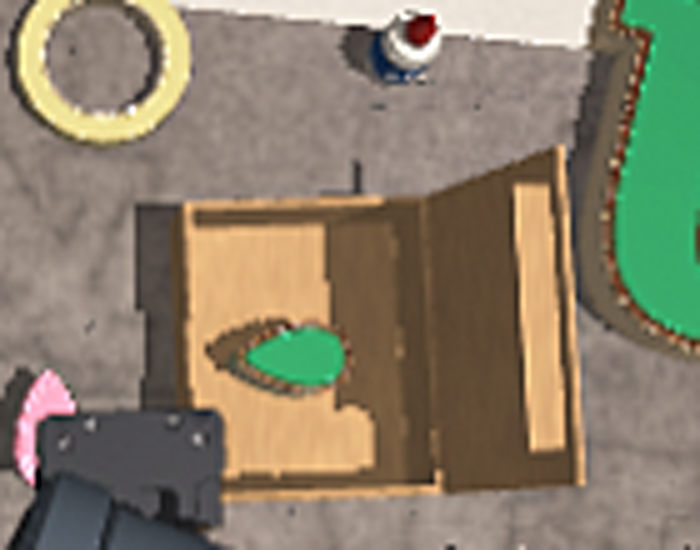

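View pics/s5.png

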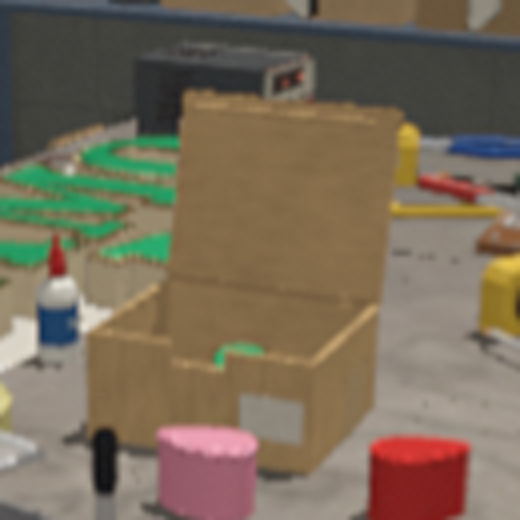

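```bash
python3 - <<'E'
from td import *
from scipy.optimize import brentq
np.set_printoptions(precision=4,suppress=True)
t=np.array([-.0436,.999]); H=np.array([.555,-.3054])
# lid angle from free edge ends in top picture
for z in (.2,.21,.215,.22):
    e=px("top",[(442.4,159.6),(446.6,227)],z).mean(0); d=(e[:2]-H)@t; print(z,e,np.hypot(d,z-.08),np.arctan2(z-.08,d))
r=teardrop("top",(365,185,405,215),.053); print(r)
c=(r[0]-np.array([.552,-.2355])); print("carton frame",-c@t,c@np.array([.999,.0436]))
close(10)
pp=np.radians(2.5)
def Q(back,z): p=H-back*t; return [*p,z]
for b,z in ((.075,.32),(.075,.195),(.01,.205),(-.118,.086)):
    s=solve_ik(Q(b,z),down(pp));print(None if s is None else np.round(s,2))
move_pose(Q(.09,.33),down(pp)); print(get_t(),get_eef_pos())
snap("side","s6.png",(200,60,440,260),3)
E
```

```text
0.2 [ 0.5579 -0.3472  0.2   ] 0.12709723915655827 1.90655993798811
0.21 [ 0.5568 -0.344   0.21  ] 0.13561895479735886 1.8596604217982295
0.215 [ 0.5562 -0.3424  0.215 ] 0.13998139822551725 1.8383752221000875
0.22 [ 0.5556 -0.3408  0.22  ] 0.1444034136168738 1.818385038030133
(array([ 0.5497, -0.2317]), array([-0.0082,  1.    ]), (np.float64(-0.02500636526728512), np.float64(0.030411316572241925)), (np.float64(-0.014478903471522753), np.float64(0.014599345619831713)), np.float64(0.00732522291035393), np.float64(-0.01644813459503518))
carton frame -0.003916295351783515 -0.0021739971631636987
[-0.67  0.52  1.15 -0.    1.47 -0.71]
[-0.67  0.6   1.32 -0.    1.22 -0.71]
[-0.59  0.53  1.42 -0.    1.2  -0.63]
[-0.41  0.57  1.68 -0.    0.9  -0.45]
28.4333 [ 0.559  -0.3945  0.3304]
```

View pics/s6.png

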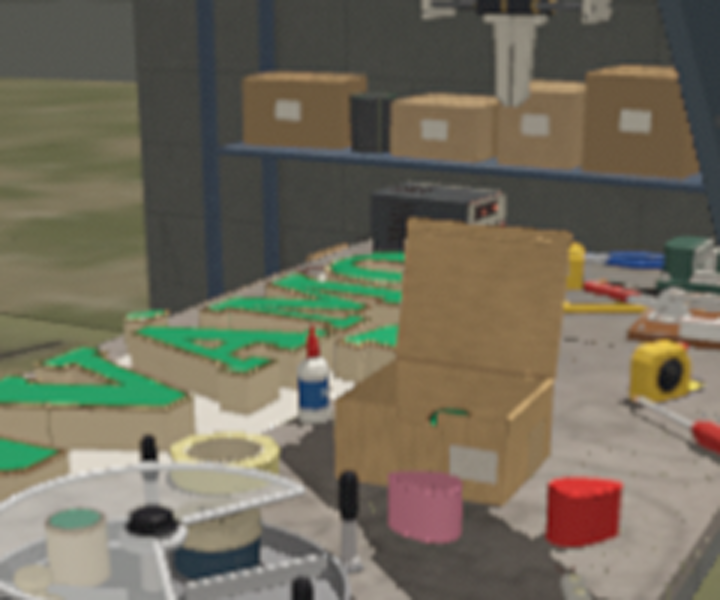

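```bash
python3 - <<'E'
from td import *
t=np.array([-.0436,.999]); H=np.array([.555,-.3054]); pp=np.radians(2.5)
def Q(back,z): p=H-back*t; return [*p,z]
movel(Q(.09,.195),vel=.2,stop_force=8)
print(movel(Q(.015,.197),vel=.1,stop_force=12),get_contact_force())
r=.122
for a in (80,70,60,50,40,30,20):
    A=np.radians(a); n=.003
    c=np.array([r*np.cos(A)-0*n-.0085, .08+r*np.sin(A)+n])
    s=movel(Q(-c[0],c[1]),vel=.1,stop_force=15); print(a,s,get_contact_force().round(2))
    if s: break
print(get_t()); snap("side","s7.png",(240,60,440,260),3)
E
```

```text
False [-0.12896023  0.07845405 -0.12935111]
80 False [-0.74 -0.05 -0.73]
70 False [ 0.62  0.02 -0.14]
60 False [ 0.55 -0.54  0.19]
50 False [0.56 0.68 0.49]
40 False [ 0.49 -0.36  0.9 ]
30 False [-0.27 -0.52  0.61]
20 False [-0.36 -0.12  0.39]
32.8417
```

View pics/s7.png

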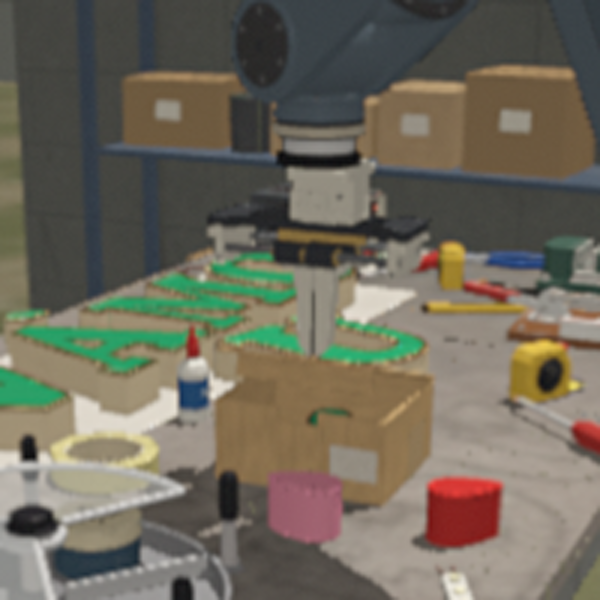

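```bash
python3 - <<'E'
from td import *
snap("top","t7.png",(330,130,470,240),5);snap("side","s7b.png",(300,130,400,230),6)
E
```

```text
(no output)
```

View pics/t7.png

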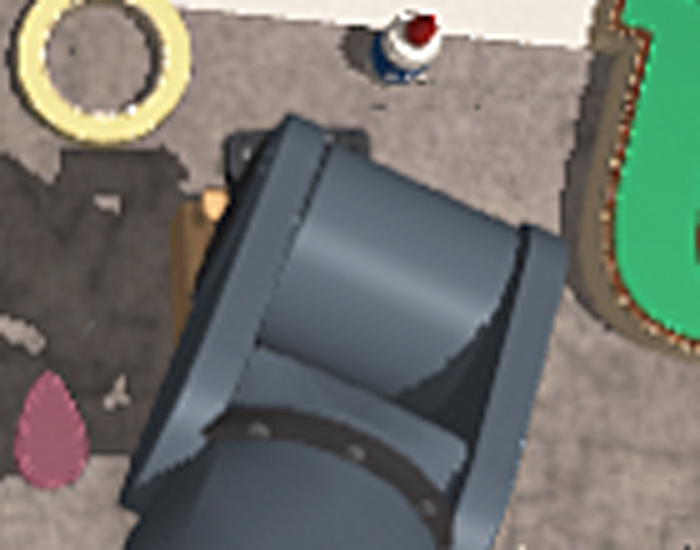

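View pics/s7b.png

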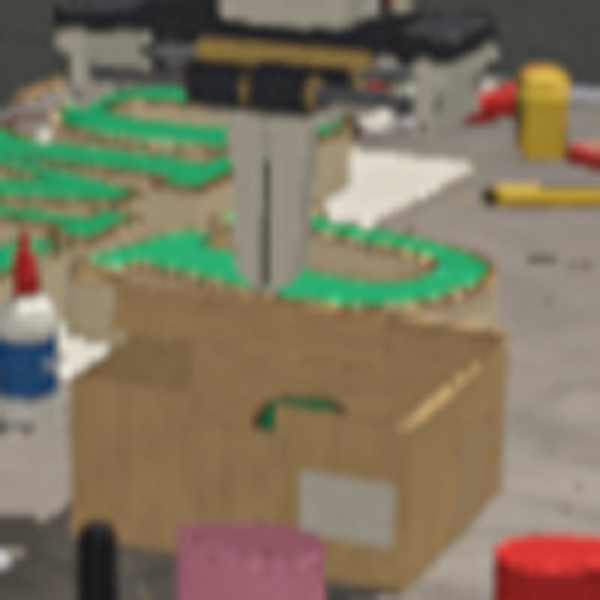

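The lid is seen edge-on at about 20° with its tab hanging at (110–390, 290–370) in the crop. I'll carry on and press it shut.

```bash
python3 - <<'E'
from td import *
t=np.array([-.0436,.999]); H=np.array([.555,-.3054])
def Q(back,z): p=H-back*t; return [*p,z]
r=.122
for a in (12,5):
    A=np.radians(a); s=movel(Q(-(r*np.cos(A)-.0085),.083+r*np.sin(A)),vel=.07,stop_force=15); print(a,s,get_contact_force().round(2),get_eef_pos())
s=movel(Q(-.1135,.078),vel=.03,stop_force=12); print(s,get_contact_force().round(2),get_eef_pos(),get_t())
e=get_eef_pos(); movel([e[0],e[1],.25],vel=.25); move_pose([.35,.0,.35],down(np.radians(2.5)))
snap("top","t8.png",(330,130,470,240),5);snap("side","s8.png",(270,110,430,250),5); print(get_t())
E
```

```text
12 False [ 0.2  -0.66  0.82] [ 0.54988071 -0.19443534  0.10778388]
5 False [0.18 0.15 0.02] [ 0.5497932  -0.19228708  0.09307603]
True [-3.2   0.57  9.17] [ 0.55039506 -0.19234325  0.08460996] 34.15
36.2
```

View pics/t8.png

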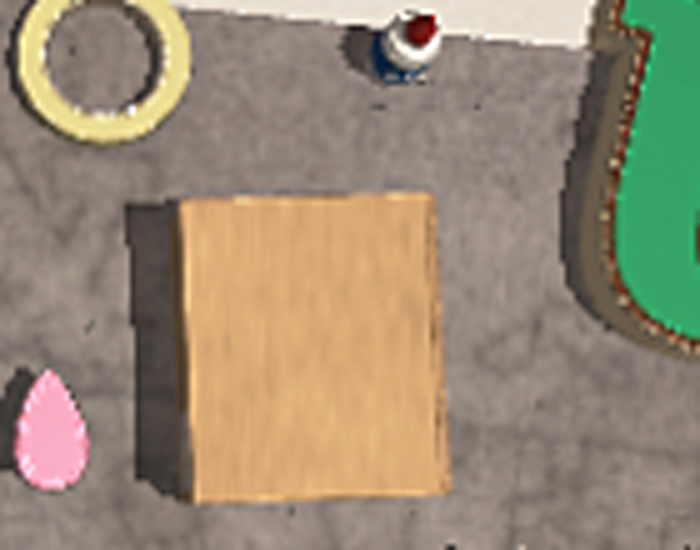

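View pics/s8.png

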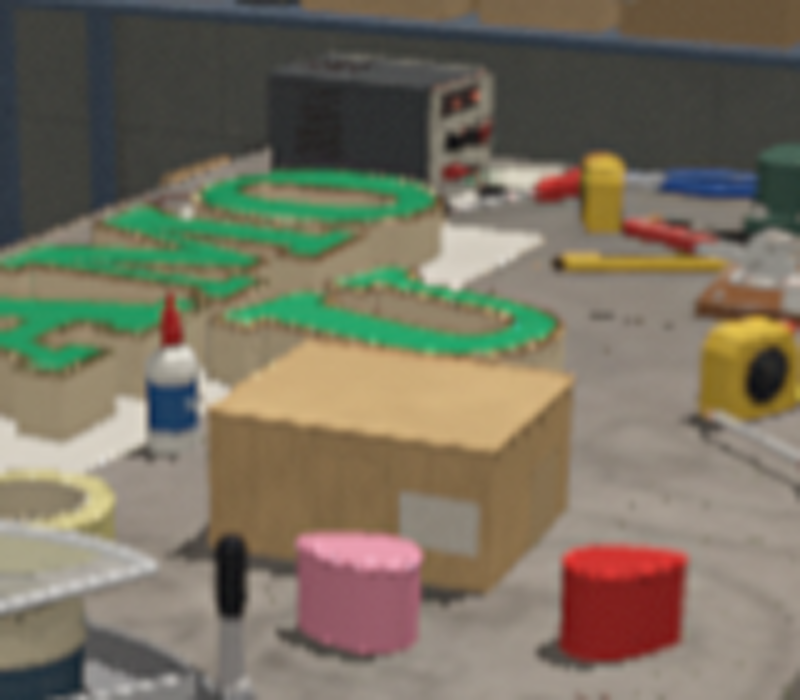

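```bash
python3 - <<'E'
from td import *
im,d=grab_frame("top"); c=calibration("top"); K=c["intrinsics"];T=c["world_from_camera"]
for uv in ((369,180),(369,220),(412,180),(412,222),(390,200)):
    p=cv2.undistortPoints(np.array([[uv]],float),K,c["D"]).ravel(); z=d[uv[1],uv[0]]
    print(uv,(T[:3,:3]@(np.r_[p,1]*z)+T[:3,3]).round(4))
snap("top","t9.png",(170,100,340,250),4)
hand_in(); print(get_t())
E
```

```text
(369, 180) [ 0.606  -0.1687  0.0824]
(369, 220) [ 0.4926 -0.1676  0.0889]
(412, 180) [ 0.6067 -0.2904  0.087 ]
(412, 222) [ 0.4879 -0.2887  0.0879]
(390, 200) [ 0.5494 -0.2274  0.0858]
the job is handed in; nothing more can be done
the job is handed in; nothing more can be done
```

View pics/t9.png

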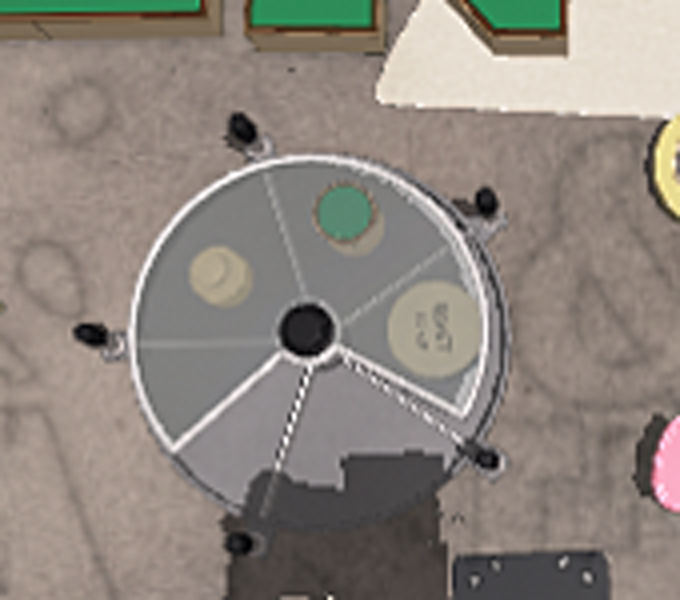

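The teardrop is in the carton with the lid shut, and I handed the job in at about 36 s; no verdict is reported.

- **Carousel:** I gripped a peg lightly and turned the tray about 71° clockwise until the teardrop's compartment stood in the opening. I then turned it back about 12° so the open fingers would clear the cover edge; the teardrop stayed well inside the opening.
- **Carton:** I lifted the teardrop out, set it on the carton floor, let go and swung the lid shut from behind.

Last checks:
- **Teardrop:** before the lid closed it stood upright, 4 mm and 2 mm off the carton's centre. It can't be seen now that the lid is shut.
- **Lid:** it stopped at 84.6 mm under about 9 N of press and looks flat in the top and side views. Depth readings across it ranged from 82 to 89 mm, which fits a shut lid.
- **Other parts:** the dot, tin and weight are still in the tray, and the robot was clear of everything.

No check failed or disagreed.

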